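# Fit the centring cone and clutch knob on a filament winder

## Robot

A 6-joint arm with a two-finger parallel gripper is mounted at the origin on the work surface. World frame = base frame: x ahead of the robot, y to its left, z up, the work surface at z = 0. Lengths are in m, angles in rad, forces in N, time in s.
With the tool pointing down it reaches from about 0.275 to 0.75 m from the base axis. Payload 10.2 kg.
Tool frame: the origin (TCP) lies midway between the tips of the shut fingers; the grasp point (between the pads) lies 19 mm behind it (env.hold_point_z is the distance from the TCP to the grasp point, in m); z points along the fingers, y is the line along which they close (so a half turn about z gives the same grasp; the last joint's range is limited). The gripper opens to 85 mm and grips with 20 to 120 N. Pads are 22 mm wide; open, the fingers measure 114 mm over their backs; the gripper's body (76 mm by 85 mm) begins 54 mm behind the grasp point. The pads swing forward as they close: fully open they stand 13 mm farther back than shut.
Start: joints at [1.062, 0.313, 1.498, -0, 1.331, -0.223], TCP at [0.148, 0.504, 0.231] pointing down, gripper open.
Joint ranges: [-2.94, 2.94], [-0.97, 2.17], [0.19, 2.56], [-1.23, 4.37], [0.02, 3.11], [-2.88, 2.88]. Speed limits (rad/s): [2.39, 2.39, 3.01, 3.14, 3.14, 3.14].

## Interface

Orientations are given as a unit quaternion [x, y, z, w].
In Python, from bench import env, kinematics, monitor, eyes, job gives the robot as it stands. The module is installed in compiled form; this text tells all that it offers. Calls block until the motion is done:
- env.reach(position, orientation): joint-space move of the TCP to a pose.
- env.movel(position, velocity=0.15, frame=None, guard=None): straight line of the TCP; frame=None keeps the orientation; velocity is the mean speed in m/s. With guard (N) it stops when the force on the tool has changed by that much, and returns True; else False.
- env.set_joints(angles): joint-space move.
- env.release() and env.close_gripper(effort=None): open the fingers fully, or close them until they stop; effort is the grip in N (None keeps the last).
- env.hold(seconds).
- kinematics.ik(position, orientation): joint angles nearest the present ones, or None.
- monitor.sense(): the state.
- eyes.grab_frame(name): name is "side" or "top" or "wrist"; returns a dict with "frame" (420x560x3 uint8, red, green, blue), "mtx" (3x3 intrinsics, pixels), "k1" (the pictures are not rectified: a ray, as slopes to the right and down, at radius r is drawn at 1 + k1 r^2 times it, then the intrinsics apply), "view" (4x4, takes a point from world to camera coordinates). Camera axes: x right, y down, z forward; pixel columns grow to the right and rows downward; lengths in m; the calibration is good to about 2 mm. A picture is of the moment at which its call begins. There is no depth.
A pose or a line that the arm cannot do raises env.MotionError and nothing moves.
- job.hand_in(): hands the job in; it is judged then, once.
The state is a dict: "clock": time; "joints": joint angles; "qvel": joint speeds; "joint_efforts": joint torques, N m; "position": TCP position; "ee_rot": TCP orientation; "contact_force": force on the tool from outside, world axes, zero at the start; "ft_torque": the same for the moment, N m; "finger_gap": opening from 0.0 (shut) to 1.0 (fully open); "gripper_force": force on a finger pad.
Only numpy, scipy, OpenCV 4.12 (cv2) and the standard library are available. Lean on these libraries where they do the work, as an engineer would, in place of code of your own. Each camera call takes 0.05 s, during which the arm holds its last target. There are 200 camera calls.

## Task

Get the filament winder ready: drop the printed centring cone, small end down, into the bore of the spool over the spindle until its flange lies flat on the spool, and let go of it. Then pick up the printed pointer knob, turn it so that its D-shaped bore matches the flat on the D-shaped spindle, push it fully home on the spindle and press it on down against the spindle's spring, past half of the spring's travel. Finish while still holding the knob pressed down like that, and do not shove the other things on the bench about.

Things in the scene. Friction and masses are not known exactly. Their poses are not given: they have to be found in the camera images.
- winder: Filament winder: grey box 190 x 190 x 38 mm fixed on the bench, in another place and a little turned each time. Origin: centre of its underside. On it lies a fixed black spool, 160 mm in diameter, its top face 105 mm above the bench, with a 52 mm bore in the middle, 57 mm deep. A steel spindle stands up through the bore's centre.
- spool_bore (a point): Centre of the mouth of the spool's 52 mm bore, at the height of the spool's top face (105 mm above the bench). z up.
- spindle_top (a point): Centre of the top end of the upright steel D-spindle, on its axis, 60 mm above the spool's top face (165 mm above the bench at rest). 16 mm in diameter, one flat all along, 4 mm from the axis; +x points out of the flat, z up, yaw -0.6 to 0.3 rad from world +x. The top 3 mm are bevelled. A brake keeps it from turning (over 2 N m); it slides down on a spring; this point moves with it.
- spindle (a joint): How far the spindle is pressed down, in m: 0 up at rest, 0.008 at its lower stop. The spring takes about 3.7 N to start moving and 0.9 N more for each mm (7.3 N at 4 mm, 11 N at 8 mm), and comes back when released.
- cone: Dark green printed centring cone, hollow (31 mm hole right through), standing on its small end. Origin: centre of its underside, z up, yaw means nothing. A taper 39 to 47 mm in diameter (0 to 25 mm up), a flange of 62 mm (25 to 30 mm up), a round collar to grip, 40 mm in diameter (30 to 50 mm up). Seated, the flange lies on the spool's face: origin 25 mm below spool_bore. 60 g.
- knob: Dark green printed pointer knob, standing upright. Origin: centre of its underside, on the bore's axis, z up. Round skirt 46 mm in diameter, 12 mm high; on it a bar grip 46 mm long (x), 26 mm wide (y, two parallel faces) from 12 to 34 mm up. A nose on the skirt, 34 mm from the axis, and the white line on top point along +x. Yaw at the start 0.55 to 0.9 rad from world +x. 50 g.
- knob_seat (a point): Closed end of the knob's bore, on its axis, 24 mm above the knob's origin; axes as the knob's. The bore opens at the underside: D-shaped, 18 mm in diameter, flat 5 mm from the axis on the +x side, so it fits only with the knob's +x along the spindle's +x. Home, this point meets spindle_top, and the knob's underside is 10 mm above the seated cone (2 mm with the spring fully down).
- collar: Bystander: dark green printed straight tube, 42 mm diameter, 36 mm high, no flange, no taper; leave alone. Origin: centre of its underside.
- glue_stick: Bystander: white glue stick lying on the bench, 26 mm diameter, 95 mm long; leave alone. Origin: centre of its underside.
- scraper: Bystander: scraper 200 mm long lying on the bench; leave alone.
- motor: Bystander: stepper motor, 42 x 42 x 40 mm, thin shaft up to 64 mm; leave alone. Origin: centre of its underside.
- nozzle_tub: Bystander: small open grey tub, 90 x 60 x 25 mm, with brass nozzles; leave alone. Origin: centre of its underside.
- vase: Bystander: dark green printed vase, 64 mm diameter, 90 mm high; leave alone. Origin: centre of its underside.
- driver: Bystander: screwdriver 170 mm long lying on the bench; leave alone.
Mind the look-alikes: they are no part of the job. Leave any brown look-alike of the cone alone.

How it is judged:
By the outcome, as a careful person would: the job done as asked, in the order asked, and still so for the second after the job is handed in, while the arm keeps its last pose, push and grip.
It also fails if it takes over 67 s, if anything falls off the work surface, if the arm or the gripper's body presses on something with over 40 N, if the wrist force passes 120 N, or if a joint passes its speed limit or range.

## Working session

There is one attempt and no reset: what is moved stays moved. The work goes in short steps, each a Python script; the robot and the scene stay as the last script left them, time stands still between calls to the robot, and variables do not carry over. Pictures are saved under pics/ and viewed, at most 10 in all, crops included, and the job is handed in when it is done.

```bash
mkdir -p pics; cat > h.py <<'E'
import numpy as np, cv2
from scipy.spatial.transform import Rotation as R
from bench import env, kinematics, monitor, eyes, job
def snap(n,fn):
    f=eyes.grab_frame(n); cv2.imwrite(f'pics/{fn}.png',f['frame'][:,:,::-1]); np.savez(f'pics/{fn}.npz',**{k:f[k] for k in f}); return f
def load(fn): return dict(np.load(f'pics/{fn}.npz'))
def proj(f,P):
    P=np.atleast_2d(P); c=(f['view'][:3,:3]@P.T+f['view'][:3,3:]).T; s=c[:,:2]/c[:,2:]
    s=s*(1+float(f['k1'])*(s**2).sum(1,keepdims=True)); K=f['mtx']
    return s@K[:2,:2].T+K[:2,2]
def ray(f,uv):
    K=f['mtx'];k=float(f['k1'])
    s=cv2.undistortPoints(np.array([[uv]],float),K,np.array([k,0,0,0,0.]))[0,0]
    V=f['view']; d=V[:3,:3].T@np.array([s[0],s[1],1]); return -V[:3,:3].T@V[:3,3], d
def at(f,uv,z):
    o,d=ray(f,uv); return o+d*(z-o[2])/d[2]
def down(yaw): # tool z down, tool y axis at world angle yaw+90deg
    return (R.from_euler('z',yaw)*R.from_euler('x',np.pi)).as_quat()
E
python3 - <<'E'
from h import *
a=snap('top','top0');b=snap('side','side0');c=snap('wrist','wr0')
s=monitor.sense();print(s)
for f in(a,b,c):print(f['mtx'].tolist(),f['k1'],f['view'].round(3).tolist())
E
```

```text
{'clock': 0.15, 'joints': array([ 1.06157308e+00,  3.13304774e-01,  1.49817688e+00,  1.56858991e-06,
        1.33100251e+00, -2.23404996e-01]), 'qvel': array([ 1.05059995e-05, -1.09640033e-03, -2.10651018e-03,  8.29417847e-05,
       -1.95511050e-04,  6.82650491e-04]), 'joint_efforts': array([ 5.71177861e-04, -4.12372792e+01, -2.59797138e+01, -3.23912891e-04,
        3.24249711e-03, -4.55356798e-06]), 'position': array([0.14795206, 0.5035512 , 0.23090735]), 'ee_rot': array([ 1.42423353e-01,  9.89805733e-01, -4.15907659e-04, -1.60370068e-04]), 'contact_force': array([0.02181526, 0.61050215, 0.4500818 ]), 'ft_torque': array([-0.04819973, -0.01697878, -0.02659813]), 'gripper_force': 0.0, 'finger_gap': 1.0006896223937094}
[[508.7893256331284, 0.0, 275.46020889316975], [0.0, 508.7893256331284, 207.632184177881], [0.0, 0.0, 1.0]] -0.07299361176574502 [[0.026, -0.999, 0.019, -0.008], [-0.984, -0.029, -0.174, 0.589], [0.175, -0.014, -0.985, 1.265], [0.0, 0.0, 0.0, 1.0]]
[[385.10491925902005, 0.0, 281.57923503492225], [0.0, 385.10491925902005, 203.09809908511127], [0.0, 0.0, 1.0]] -0.07386125312315828 [[-0.998, -0.055, 0.019, 0.572], [-0.052, 0.689, -0.723, 0.099], [0.027, -0.722, -0.691, 1.193], [0.0, 0.0, 0.0, 1.0]]
[[352.5197149493891, 0.0, 276.56418216749796], [0.0, 352.5197149493891, 212.075391280017], [0.0, 0.0, 1.0]] -0.06331394581852712 [[0.282, 0.959, -0.0, -0.524], [0.919, -0.27, 0.287, -0.038], [0.275, -0.081, -0.958, 0.379], [0.0, 0.0, 0.0, 1.0]]
```

View pics/top0.png

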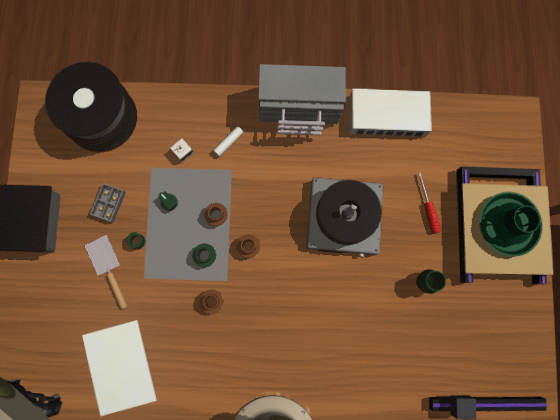

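View pics/side0.png

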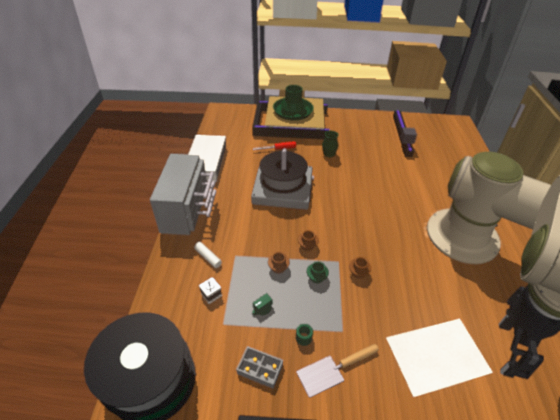

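The top view shows the cone at (204,255), the knob at (168,201) with its nose up-left, and the spool and spindle at (349,212). The side view agrees: cone (317,270), knob (262,303), spindle (284,155). Next I'll look closer with the wrist camera.

```bash
python3 - <<'E'
from h import *
a=load('top0');b=load('side0');c=load('wr0')
print('cone',at(a,(204,254),.05),at(b,(317,264),.05));print('knob',at(a,(168,202),.02),at(b,(262,303),.02));print('spin',at(a,(349,212),.165),at(b,(284,150),.165))
V=c['view'];print('wristcam',-V[:3,:3].T@V[:3,3],'fwd',V[2,:3])
t=R.from_quat([0.1424,0.9898,0,0]).as_matrix();print(t.round(3).tolist())
C=-V[:3,:3].T@V[:3,3];p=np.array([.14795,.50355,.2309]);print('cam in tool',t.T@(C-p), t.T@V[2,:3])
E
```

```text
cone [0.46402479 0.18780513 0.05      ] [0.46786224 0.18304337 0.05      ]
knob [0.60145861 0.29406497 0.02      ] [0.60730669 0.29478799 0.02      ]
spin [ 0.56370432 -0.16394925  0.165     ] [ 0.57780755 -0.17081942  0.165     ]
wristcam [0.07827686 0.52290545 0.37369229] fwd [ 0.27541716 -0.08130524 -0.95788039]
[[-0.959, 0.282, 0.0], [0.282, 0.959, 0.0], [0.0, 0.0, -1.0]]
cam in tool [ 0.07230377 -0.00107041 -0.14279229] [-2.87167230e-01 -3.67661672e-04  9.57880393e-01]
```

```bash
python3 - <<'E'
from h import *
env.reach([.603,.294,.14],down(.7)); snap('wrist','wknob')
env.reach([.568,-.167,.225],down(-.15)); snap('wrist','wspin')
env.reach([.465,.187,.15],down(.4)); snap('wrist','wcone')
print(monitor.sense()['clock'])
ims=[cv2.imread(f'pics/{n}.png') for n in('wknob','wspin','wcone')]
cv2.imwrite('pics/m1.png',np.vstack([np.hstack([cv2.resize(i,(400,300)) for i in (ims[0],ims[2])]),np.hstack([cv2.resize(ims[1],(400,300)),cv2.resize(ims[1][110:310,150:410],(400,300))])]))
E
```

```text
5.2667
```

View pics/m1.png

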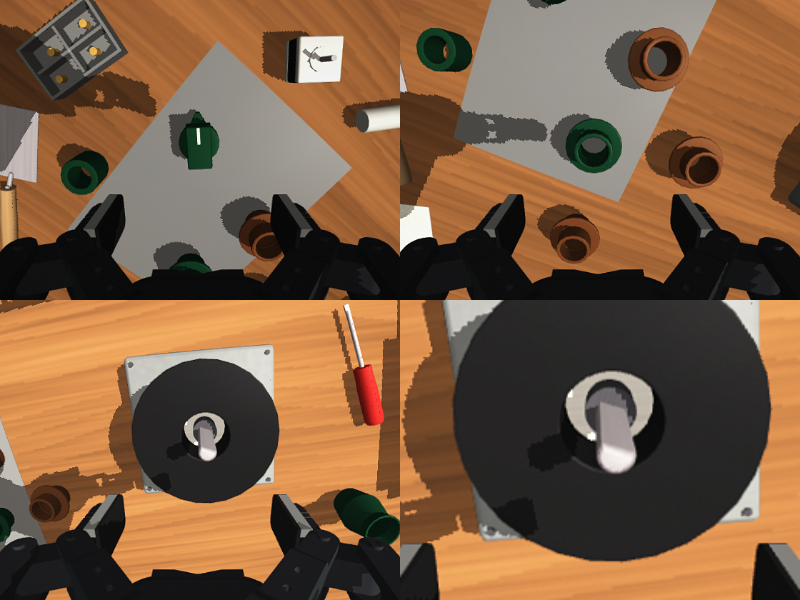

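The knob is nose-up at (200,140) in its panel, the cone at (594,145), and the spindle's top is near the centre of the spool view, leaning down. Next I fit silhouettes to the masks.

```bash
cat >> h.py <<'E'
from scipy.optimize import minimize
th=np.linspace(0,2*np.pi,60)
def ring(c,r,z): return np.c_[c[0]+r*np.cos(th),c[1]+r*np.sin(th),np.full(60,z)]
def hullmask(f,parts,S=4):
    m=np.zeros((420*S,560*S),np.uint8)
    for P in parts: cv2.fillConvexPoly(m,cv2.convexHull(((proj(f,P)+.5)*S).astype(np.int32)),1)
    return cv2.resize(m.astype(np.float32),(560,420),interpolation=cv2.INTER_AREA)
def loc(p,pts):
    c,s=np.cos(p[2]),np.sin(p[2]); return np.c_[p[0]+c*pts[:,0]-s*pts[:,1],p[1]+s*pts[:,0]+c*pts[:,1],pts[:,2]]
def knobparts(p,z=0):
    bx=np.array([[x,y,q+z] for x in(-.023,.023) for y in(-.013,.013) for q in(.012,.034)])
    ns=np.array([[x,y,q+z] for x,y in((.034,0),(.020,.008),(.020,-.008)) for q in(.0,.01)])
    return [np.vstack([ring(p,.023,z),ring(p,.023,z+.012)]),loc(p,bx),loc(p,ns)]
def coneparts(p,z=0):
    return [np.vstack([ring(p,.0195,z),ring(p,.0235,z+.025)]),np.vstack([ring(p,.031,z+.025),ring(p,.031,z+.03)]),np.vstack([ring(p,.02,z+.03),ring(p,.02,z+.05)])]
def fit(f,mask,parts,p0,steps):
    g=lambda p:np.abs(hullmask(f,parts(p))-mask).sum()
    sim=np.vstack([p0]+[np.array(p0)+np.eye(len(p0))[i]*steps[i] for i in range(len(p0))])
    r=minimize(g,p0,method='Nelder-Mead',options=dict(initial_simplex=sim,xatol=1e-4,fatol=.5)); return r.x,r.fun,mask.sum()
def greenmask(f,uv,fill=False):
    a=f['frame'].astype(int); m=((a[...,1]>a[...,0]+8)&(a[...,1]>a[...,2]-2)).astype(np.uint8)
    m=cv2.morphologyEx(m,cv2.MORPH_CLOSE,np.ones((5,5)))
    n,l=cv2.connectedComponents(m); L=l[l>0] if 0 else None
    ys,xs=np.nonzero(m); i=np.argmin((xs-uv[0])**2+(ys-uv[1])**2); m=(l==l[ys[i],xs[i]]).astype(np.uint8)
    c,_=cv2.findContours(m,cv2.RETR_EXTERNAL,cv2.CHAIN_APPROX_NONE); o=np.zeros_like(m); cv2.drawContours(o,c,-1,1,-1); return o.astype(np.float32)
E
python3 - <<'E'
from h import *
f=load('wknob');m=greenmask(f,(280,196));k=fit(f,m,knobparts,[.603,.294,.7],[.006,.006,.15]);print('knob',k)
def out(f,parts,m):
    i=f['frame'][:,:,::-1].copy(); h=hullmask(f,parts)
    for q,c in((m,(255,255,0)),(h,(0,0,255))):
        cs,_=cv2.findContours((q>.5).astype(np.uint8),cv2.RETR_EXTERNAL,cv2.CHAIN_APPROX_NONE);cv2.drawContours(i,cs,-1,c,1)
    return i
A=out(f,knobparts(k[0]),m)[130:260,210:350]
f=load('wcone');m=greenmask(f,(272,203));k=fit(f,m,coneparts,[.465,.187],[.006,.006]);print('cone',k)
B=out(f,coneparts(k[0]),m)[130:260,200:340]
f=load('wspin');a=f['frame'].astype(int)
uv0=proj(f,[[.568,-.167,.105]])[0];print(uv0)
dark=(a.max(2)<62).astype(np.uint8);n,l,st,ce=cv2.connectedComponentsWithStats(dark)
# disc: threshold-based fill + fit
j=l[int(uv0[1])-0,int(uv0[0])+60];m=(l==j).astype(np.uint8);cs,_=cv2.findContours(m,cv2.RETR_EXTERNAL,cv2.CHAIN_APPROX_NONE)
o=np.zeros_like(m);cv2.drawContours(o,cs,-1,1,-1);o=cv2.morphologyEx(o,cv2.MORPH_OPEN,np.ones((25,25)))
k=fit(f,o.astype(np.float32),lambda p:[ring(p,.08,.105)],[.568,-.167],[.008,.008]);print('spool',k)
C=f['frame'][:,:,::-1].copy();
for z,r in((.105,.08),(.105,.026),(.165,.008)): cv2.polylines(C,[proj(f,ring(k[0],r,z)).round().astype(int)],True,(0,0,255),1)
S=f['frame'][:,:,::-1][150:250,230:340]
cv2.imwrite('pics/m2.png',np.vstack([np.hstack([cv2.resize(q,(400,300),interpolation=cv2.INTER_CUBIC) for q in(A,B)]),np.hstack([cv2.resize(C[70:290,170:400],(400,300)),cv2.resize(S,(400,300),interpolation=cv2.INTER_CUBIC)])]))
E
```

```text
knob (array([0.60562319, 0.29388759, 0.75697061]), np.float64(162.4375), np.float32(3126.0))
cone (array([0.46395422, 0.18880053]), np.float64(195.0), np.float32(4722.0))
[276.47862525 206.12194746]
spool (array([ 0.57770725, -0.17664501]), np.float64(901.8125), np.float32(32498.0))
```

View pics/m2.png

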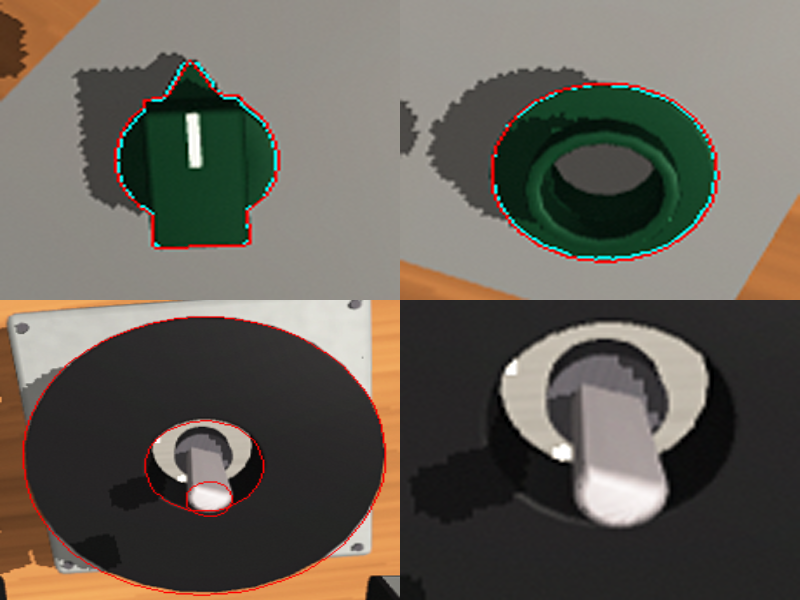

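Fits are tight: cone (.464,.189), knob (.6056,.2939) with yaw 0.757, spool axis (.5777,-.1766). Now I take the cone.

```bash
python3 - <<'E'
from h import *
c=np.array([.46395,.1888]);s=np.array([.5777,-.1766]);q=down(2.67)
env.reach([*c,.11],q)
print(env.movel([*c,.029],velocity=.12,guard=8),monitor.sense()['position'])
env.close_gripper(40);st=monitor.sense();print(st['finger_gap'],st['gripper_force'],st['position'])
env.movel([*c,.24],velocity=.2)
st=monitor.sense();print(st['finger_gap'],st['contact_force'])
env.reach([*s,.24],q)
f0=monitor.sense()['contact_force']
snap('side','sidecone')
print(env.movel([*s,.109],velocity=.06,guard=6));st=monitor.sense();print(st['position'],st['contact_force']-f0,st['clock'])
snap('side','sidecone2')
E
```

```text
False [0.46437605 0.18887547 0.0295881 ]
0.4534959347084934 39.544222466647625 [0.46422953 0.18878746 0.02962216]
0.45658190452087527 [ 0.25734611  1.40357206 -0.99269899]
True
[ 0.57773469 -0.17659318  0.10975972] [-0.91131541  1.21763349  7.02116404] 13.325
```

Contact came at z = .1098, the expected seating height. I'll let go, retreat and look closely at both the seat and the flat.

```bash
python3 - <<'E'
from h import *
s=np.array([.5777,-.1766])
env.release(); env.movel([*s,.235],velocity=.2)
y=-.4; d=np.array([np.cos(y),np.sin(y)])
env.reach([*(s-.02*d),.21],down(y)); env.hold(.2); f=snap('wrist','wspin2');print(monitor.sense()['clock'])
m=greenmask(f,proj(f,[[*(s+.027*d),.11]])[0])
k=fit(f,m,lambda p:coneparts(p,.08)+[np.vstack([ring(p,.008,.11),ring(p,.008,.165)])],[.5777,-.1766],[.004,.004]);print(k)
C=f['frame'][:,:,::-1].copy();u=proj(f,[[*s,.15]])[0].astype(int);print(u)
x0,y0=u[0]-40,u[1]-40
crop=C[y0:y0+80,x0:x0+80]; G=cv2.resize(crop,(560,560),interpolation=cv2.INTER_CUBIC); cv2.imwrite('pics/s2.png',np.hstack([G,cv2.resize(C,(240,180))[:, :].repeat(1,0) if 0 else np.vstack([cv2.resize(C,(240,180)),np.zeros((380,240,3),np.uint8)])]))
print(x0,y0)
E
```

```text
17.525
(array([ 0.5772355 , -0.17724551]), np.float64(165.75), np.float32(5839.0))
[275 201]
235 161
```

View pics/s2.png

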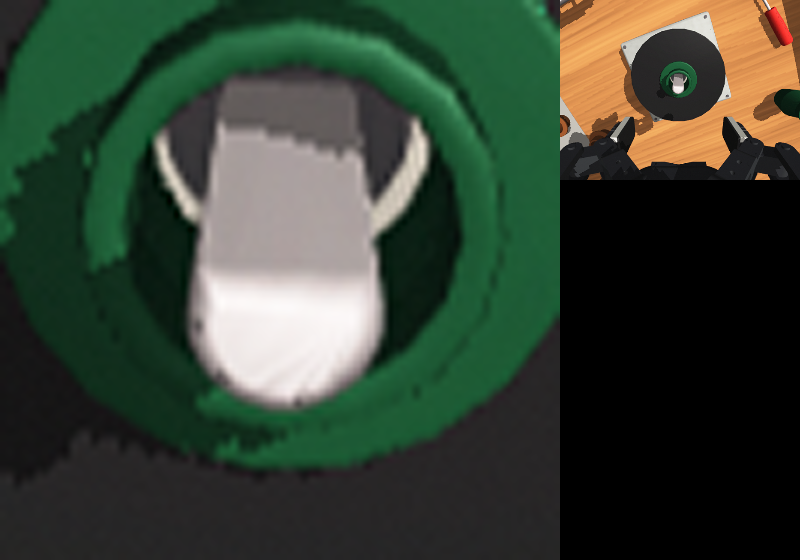

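The cone is seated flat and round the spindle; the flat faces up in the picture, with its top edge from about (207,275) to (378,282) in the crop. I'll measure that edge's slope numerically.

```bash
python3 - <<'E'
from h import *
f=load('wspin2');g=f['frame'].astype(float).mean(2);g=cv2.GaussianBlur(g,(0,0),.8)
x0,y0=235,161
pts=[]
for c in range(x0+32,x0+52):
    col=g[y0+33:y0+47,c]; d=np.clip(np.diff(col),0,None); pts.append((c,y0+33.5+(d*np.arange(len(d))).sum()/d.sum()))
pts=np.array(pts);print(pts.round(2).tolist());print('slope',np.polyfit(pts[2:-2,0],pts[2:-2,1],1))
s=np.array([.5775,-.1769])
for y in(-.3,-.35,-.4,-.45,-.5,-.55):
    q=loc([*s,y],np.array([[.004,-.0069,.162],[.004,.0069,.162],[.004,-.0069,.125],[.004,.0069,.125]]));u=proj(f,q);e=u[1]-u[0];print(y,'slope',e[1]/e[0],u.round(1).tolist())
# side edges of spindle silhouette (non-green bright) per row
for r in range(y0+20,y0+48,4):
    a=f['frame'][r].astype(int); print(r,[int(c) for c in g[r,x0+22:x0+60]])
E
```

```text
[[267.0, 200.15], [268.0, 200.25], [269.0, 200.34], [270.0, 200.44], [271.0, 200.49], [272.0, 200.55], [273.0, 200.64], [274.0, 200.76], [275.0, 200.79], [276.0, 200.77], [277.0, 200.75], [278.0, 200.79], [279.0, 200.89], [280.0, 201.06], [281.0, 201.2], [282.0, 201.26], [283.0, 201.25], [284.0, 201.17], [285.0, 201.05], [286.0, 200.87]]
slope [5.99713141e-02 1.84239896e+02]
-0.3 slope -0.09695801488405094 [[287.2, 199.0], [262.6, 201.4], [285.6, 184.8], [264.8, 186.9]]
-0.35 slope -0.04830361757395424 [[287.6, 199.5], [262.9, 200.7], [285.9, 185.3], [265.1, 186.3]]
-0.4 slope 0.00010134247512811447 [[287.9, 200.1], [263.3, 200.1], [286.2, 185.8], [265.3, 185.8]]
-0.45 slope 0.04850205919684644 [[288.3, 200.7], [263.6, 199.5], [286.5, 186.3], [265.7, 185.3]]
-0.5 slope 0.09714364088932884 [[288.6, 201.4], [264.0, 199.0], [286.8, 186.9], [266.0, 184.8]]
-0.55 slope 0.14627609481329387 [[288.8, 202.0], [264.5, 198.4], [287.0, 187.4], [266.4, 184.3]]
181 [111, 128, 85, 58, 55, 55, 55, 63, 97, 144, 160, 160, 159, 159, 160, 159, 156, 154, 154, 148, 135, 128, 122, 109, 102, 99, 97, 100, 10
[... 451 characters left out ...]
146, 161, 160, 159, 159, 160, 162, 162, 163, 163, 164, 163, 163, 163, 164, 164, 165, 165, 165, 164, 164, 164, 164, 167, 163, 134, 87, 45, 24, 20, 20]
197 [18, 20, 20, 20, 24, 53, 113, 154, 162, 162, 161, 161, 162, 162, 163, 163, 163, 163, 164, 164, 164, 165, 166, 166, 166, 166, 165, 165, 166, 166, 160, 124, 57, 24, 19, 20, 20, 20]
201 [17, 17, 18, 19, 35, 83, 142, 191, 217, 222, 220, 218, 217, 216, 215, 213, 212, 210, 210, 211, 211, 210, 208, 206, 204, 203, 203, 204, 204, 203, 195, 161, 88, 35, 21, 20, 19, 18]
205 [19, 17, 18, 23, 50, 101, 148, 189, 222, 238, 242, 242, 243, 244, 244, 245, 246, 247, 247, 247, 246, 246, 246, 245, 246, 246, 246, 245, 243, 234, 218, 184, 120, 50, 20, 17, 17, 18]
```

Spindle yaw ≈ -0.46, axis (.5775,-.177). Now the knob.

```bash
python3 - <<'E'
from h import *
k=np.array([.6056,.2939]);s=np.array([.5775,-.177]);q=down(.757)
env.reach([*k,.10],q)
print(env.movel([*k,.0125],velocity=.1,guard=8),monitor.sense()['position'])
env.close_gripper(80);st=monitor.sense();print(st['finger_gap'],st['gripper_force'],st['position'])
env.movel([*k,.26],velocity=.25)
env.reach([*s,.23],down(-.46)); env.hold(.3)
st=monitor.sense();f0=st['contact_force'];print(st['position'],st['clock'],st['finger_gap'])
hit=env.movel([*s,.156],velocity=.03,guard=5);st=monitor.sense()
print(hit,st['position'],st['contact_force']-f0,st['ft_torque'],st['clock'])
f=snap('wrist','wk');g=snap('side','sk')
cv2.imwrite('pics/k.png',np.hstack([cv2.resize(f['frame'][:,:,::-1],(400,300)),cv2.resize(g['frame'][100:220,210:370,::-1],(400,300),interpolation=cv2.INTER_CUBIC)]))
E
```

```text
False [0.60607274 0.29403157 0.01330418]
0.28000756305139846 80.70677071809769 [0.60586563 0.29398832 0.01295155]
[ 0.57764709 -0.1766355   0.22999475] 24.0417 0.2871409667214842
False [ 0.57751562 -0.17698956  0.15606789] [ 0.45949646  1.35929827 -0.28283546] [ 0.13982253 -0.11761552 -0.00387095] 26.6583
```

View pics/k.png

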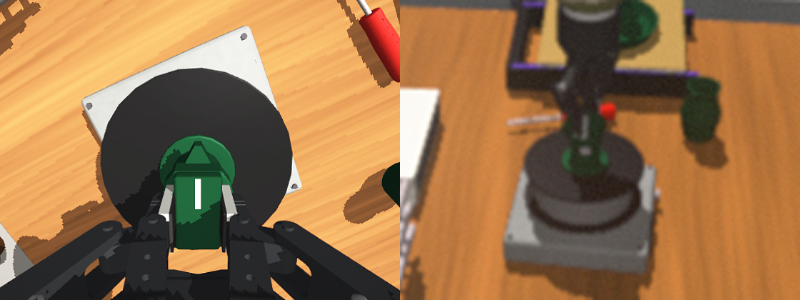

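The knob is gripped, its pointer is aligned, and it slid onto the spindle without force. Now I press.

```bash
python3 - <<'E'
from h import *
s=np.array([.5775,-.177])
f0=monitor.sense()['contact_force']
for z in(.1545,.153,.151,.149,.1475):
    env.movel([*s,z],velocity=.02);env.hold(.2);st=monitor.sense();print(z,st['position'][2],(st['contact_force']-f0).round(2),st['finger_gap'])
print(st['clock'],st['ft_torque'])
E
```

```text
0.1545 0.15442341460866987 [ 1.46 -0.22 -0.31] 0.2844653107492525
0.153 0.15330487164520665 [0.86 0.32 3.49] 0.28646071624162994
0.151 0.1512513433333739 [0.74 0.49 5.23] 0.28824007204034613
0.149 0.14950496406176347 [-0.19 -0.59  7.49] 0.2802311210716999
0.1475 0.1481960419228877 [-0.44  0.57  6.74] 0.29062311383090017
29.0083 [ 0.26224731  0.08891624 -0.03212867]
```

```bash
python3 - <<'E'
from h import *
s=np.array([.5775,-.177])
env.movel([*s,.1463],velocity=.02);env.hold(.3)
F=[];Z=[]
for i in range(20):
    env.hold(.05);st=monitor.sense();F.append(st['contact_force']);Z.append(st['position'][2])
print(np.mean(F,0),np.mean(Z),st['clock'])
f=snap('wrist','wk2')
m=greenmask(f,proj(f,[[*s,.16]])[0]);y=-.46
cv2.imwrite('pics/k2.png',cv2.resize(f['frame'][150:360,180:390,::-1],(600,600),interpolation=cv2.INTER_CUBIC))
E
```

```text
[-0.88809069  1.53498761  9.16070779] 0.14716149769306022 30.5583
```

View pics/k2.png

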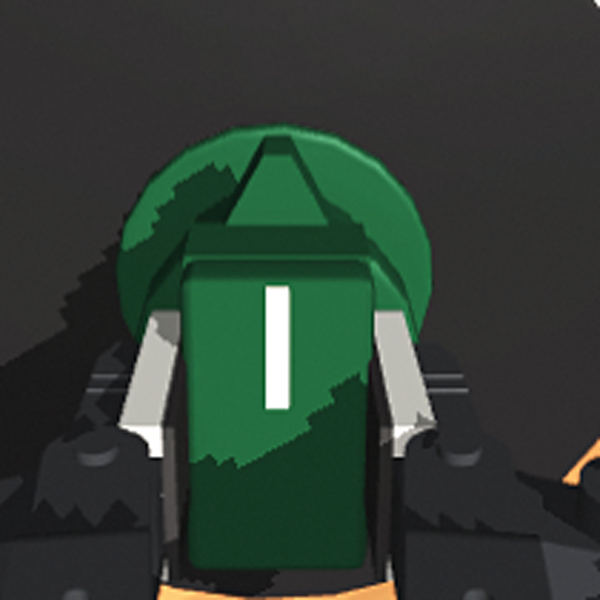

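The knob is home and held, with its pointer aligned. The force of about 9.2 N and the height both give roughly 6.3 mm of spring travel, past the 4 mm half-way point.

```bash
python3 -c "
from h import *
print(job.hand_in())"
```

```text
the job is handed in; nothing more can be done
None
```

The job is handed in: the cone is seated and released, and the knob is home on the D-spindle, still held pressed about 6.3 mm down against the spring (estimated from force and height), at about 31 s on the robot's clock.

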